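# Check the chilling plate with a surface thermometer

## Robot

A 7-joint arm with a two-finger parallel gripper is mounted at the origin on a cart in front of the work surface, level with it; the furniture and walls round the work are solid. World frame = base frame: x ahead of the robot, y to its left, z up, the work surface at z = 0. Lengths are in mm, angles in rad, forces in N, time in s.
With the tool pointing down it reaches from about 400 to 850 mm from the base axis. Payload 4.5 kg.
Tool frame: the origin (TCP) lies between the finger pads; the fingertips stand 17 mm ahead of it and the grasp point (between the pads) lies 2 mm behind it (ctrl.tips_ahead is the distance from the TCP to the fingertips, in mm); z points along the fingers, y is the line along which they close (so a half turn about z gives the same grasp; the last joint's range is limited). The gripper opens to 85 mm and grips with 20 to 120 N. Pads are 22 mm wide; open, the fingers measure 114 mm over their backs; the gripper's body (76 mm by 85 mm) begins 54 mm behind the grasp point. The pads swing forward as they close: fully open they stand 13 mm farther back than shut.
Start: joints at [-1.112, 0.689, -0.195, 1.565, 0.157, 0.902, -0.215], TCP at [257.57, 569.482, 248.317] pointing down, gripper open.
Joint ranges: [-3.01, 3.01], [-0.46, 2.08], [-1.47, 1.51], [0.13, 2.56], [-1, 4.14], [0.04, 2.09], [-2.66, 2.66]. Speed limits (rad/s): [2.57, 2.57, 3.14, 3.14, 3.14, 3.14, 3.14].

## Interface

Orientations are given as [roll, pitch, yaw] about the fixed x, y, z axes, in that order (R = Rz(yaw) Ry(pitch) Rx(roll)).
In Python, from station import get_state, cams, ticket, ctrl gives the robot as it stands. The module is installed in compiled form; this text tells all that it offers.
- The arm moves only by the tool servo_tool, never from a script. Its argument "rows" is a list of rows, each an object with "travel": the shift along the world's x, y, z in m, a list of three; "angular": the turn, a rotation vector about the world's x, y, z in rad, a list of three; "hand": the finger opening in m, from 0 to 0.0854. In form: [{"travel": [tx, ty, tz], "angular": [wx, wy, wz], "hand": hand}, ...]. A call has 1 to 20 rows; each row shifts and turns the commanded pose from where the row before left it; what a row does not reach is not made up. A row lasts 1/12 s, in which the tool goes at most 41.7 mm and 7.16 degrees, less where a joint would pass 70% of its speed; a pose out of reach is approached as far as the arm can. A call is refused whole if a number of a shift passes 0.0417 or a number of a turn 0.125, either way. A call with a gripper value outside its range is refused whole. The fingers move at their own pace and stop on an object; "newtons" is the grip in N (left out, the last holds). Time passes only in rows, so rows that do not move let the fingers close. It gives the time, the measured TCP pose, the force, the opening and the grip force at its end, in the units of the state.
- get_state(): the state, without advancing time (a new reading comes with each control period).
- cams.read_camera(name): name is "side" or "top"; returns (picture, depth): 480x640x3 uint8, red, green, blue; 480x640 float32, mm along the optical axis (not along the pixel's ray), 0 where there is no reading.
- cams.calibration(name): a dict with "vertical_fov" (degrees; the focal length in pixels is half the picture's height over the tangent of half this angle, whatever the lens; pixels are square), "cx", "cy" (the principal point, pixels), "k1" (the pictures are not rectified: a ray, as slopes to the right and down, at radius r is drawn at 1 + k1 r^2 times it, then the intrinsics apply), "R" (3x3) and "t" (3): a world point X has camera coordinates R X + t. Camera axes: x right, y down, z forward; pixel columns grow to the right and rows downward; lengths in mm; the calibration is good to about 2 mm. A picture is of the moment at which its call begins. calibration takes no time and is no camera call.
- ticket.sign_off(): hands the job in; it is judged then, once.
Trained networks look in the newest picture that a camera, given by its name, has taken for a name from the list of things; names that differ only in an ending like _2 or _b are one class to them, and where a whole thing is asked for, a point or a joint stands for the part that bears it (a point fixed in the world has none). Each returns a list of dicts, best first, with "score" (0 to 1); they miss things now and then, are a little off and sometimes report something else, mostly with a low value. They report only what shows in the picture. A call takes as long as a camera call.
- cams.search_frame(camera, target): "location" ([x, y, z] in mm, in world coordinates, good to about 4 mm: the middle of the surface that is visible of it).
The state is a dict: "clock": time; "qpos": joint angles; "qd": joint speeds; "joint_torque": joint torques, N m; "tcp_pos": TCP position; "tool_rot": TCP orientation; "ft_force": force on the tool from outside, world axes, zero at the start; "torque": the same for the moment, N m; "gripper_width": finger opening in mm; "gripper_force": force on a finger pad.
Only numpy, scipy, OpenCV 4.12 (cv2) and the standard library are available. Lean on these libraries where they do the work, as an engineer would, in place of code of your own. Each camera call takes 0.05 s, during which the arm holds its last target. There are 200 camera calls.

## Task

Take the steel cover off the chilling plate and hang it by its black handle across both prongs of the hook stand. Then take the surface thermometer out of its blue block and, holding it upright, press its copper tip gently onto the middle of the red dot on the marble until the sprung tip is about half way in; finish while still holding it there, without letting go. Do not ram the tip, and leave the other things where they are.

Things in the scene. Friction and masses are not known exactly. Their poses are not given: they have to be found in the camera images.
- plate: low chilling plate with a white marble top in a steel housing, 200 (x) x 180 (y) mm, top level and 35 mm above the counter; fixed. Origin: centre of its underside on the counter
- spot: flat red dot, 18 mm across, on the marble top of the plate, hidden under the cover at the start. Origin: its centre, on the surface of the marble (35 mm above the counter)
- cover: loose steel cover standing on the plate, open below, 110 (x) x 130 (y) x 32 mm, about 0.35 kg, with a bridge handle on two posts over its top. Origin: centre of its lower rim; z up
- cover_handle (a point): centre of the cover's black handle bar, 78 mm above the cover's lower rim. The bar is 12 x 12 mm in section and 126 mm long along the cover's y; its two 8 mm posts stand 110 mm apart; 40 mm are free between the bar and the cover's top. Axes as the cover's
- hook: fixed dark stand; two yellow-coated prongs (8 mm thick, at y = +36 and -36 mm, upper side 120 mm high) point to its -x, about towards the robot. Their upturned ends start at x = -14 mm, end at x = -24 mm, 130 mm high. Crossbar behind: x = 79 to 89 mm, 122 mm high; post below it to x = 95 mm; base 130 mm wide, 12 mm high, x = 45 to 125 mm. Origin: on the counter, midway between the prongs
- hook_seat (a point): point midway between the two prongs, level with their upper side (120 mm above the counter), 10 mm behind the stand's origin: the handle bar hangs across both prongs over this point, its centre 6 mm above it and its long axis along the stand's y. Axes as the stand's
- holder: fixed blue block, 70 x 70 x 75 mm high, with one square hole (21 mm wide, 68 mm deep) in the middle of its top, in which the thermometer stands. Origin: centre of its underside on the counter
- probe: loose surface thermometer standing in the block, 0.15 kg: white square handle 28 x 28 x 90 mm, orange band near its top; below it a 14 mm steel sleeve and a copper tip with a 16 mm flat foot. Origin: centre of the handle's underside, which rests on the block (75 mm above the counter); handle up to z = 90 mm, tip's face at z = -60 mm when out. z along the handle, x and y square to its sides
- probe_tip (a joint): how far the sprung copper tip is pushed into the thermometer: 0 = fully out, 0.016 m = fully in. It needs 0.5 N to start and 250 N/m after that (2.5 N halfway, 4.5 N fully in)
- tip_face (a point): centre of the flat face of the thermometer's copper tip (it moves with the tip)
- flour_shaker: steel flour shaker, 61 mm across, 84 mm high, at the back; bystander. Origin: centre of its underside
- tape_roll: roll of beige tape, 104 mm across, 25 mm high, lying at the back; bystander. Origin: centre of its underside
- bench_scraper: bench scraper, steel blade with a wooden grip, 107 x 152 x 20 mm, lying front left; bystander. Origin: centre of its underside

How it is judged (in metres and radians):
On the way, in this order (a step that is already met when the one before it is completed fails the run):
1. the cover hangs by its handle on both prongs, let go (contact force between cover and hook above 1 N and contact force between cover and the fingers below 0.1 N and x of cover_handle in the frame of hook_seat between -0.03 and 0.06 m and y of cover_handle in the frame of hook_seat between -0.022 and 0.022 m and z of cover_handle in the frame of hook_seat between 0 and 0.012 m and angle between cover's own z axis and vertical below 0.2 rad and linear speed of cover below 0.05 m/s), for 0.3 s.
2. the thermometer is lifted clear of its block (height (world z) of tip_face above 0.078 m and contact force between probe and the fingers above 0.5 N), for 0.1 s.
At the end, for the whole second after the job is handed in: Cover hangs at rest, level, its handle across both prongs (within 22 mm of the middle), not gripped. Thermometer held still in the gripper, within 0.12 rad of upright, tip's centre within 8 mm of the dot's centre, tip pushed in 3 to 13 mm, pressing on the plate with 0.6 to 5 N (all of step 1 and horizontal distance between tip_face and spot below 0.008 m and angle between probe's own z axis and vertical below 0.12 rad and contact force between probe and plate between 0.6 and 5 N and value of joint probe_tip between 0.003 and 0.013 m and contact force between probe and the fingers above 1 N and contact force between cover and probe below 0.1 N and linear speed of probe below 0.02 m/s); the arm keeps its last pose, push and grip.
It fails at once if the thermometer is rammed onto the plate (over 10 N) (contact force between probe and plate above 10 N).
It fails at once if a bystander (shaker, tape roll, scraper) is shoved more than 30 mm (distance of any of flour_shaker, tape_roll, bench_scraper from where it was at the start of the episode above 0.03 m).
It also fails if it takes over 59 s, if anything falls off the work surface, if the arm or the gripper's body presses on something with over 40 N, if the wrist force passes 120 N, or if a joint passes its speed limit or range.

## Working session

There is one attempt and no reset: what is moved stays moved. The work goes in short steps, Python scripts to look and compute and a tool call to move; the robot and the scene stay as the last step left them, time stands still between calls to the robot, and variables do not carry over. Pictures are saved under pics/ and viewed, at most 10 in all, crops included, and the job is handed in when it is done.

Besides the shell and the picture viewer there is one more tool, called after "Call:" as name(argument=value, ...), one argument or row to a line, values as JSON. servo_tool: Moves the arm, as the interface text tells. Its arguments: {"type":"object","properties":{"rows":{"type":"array"},"newtons":{"type":"number"}},"required":["rows"]}

```bash
mkdir -p pics; cat > h.py <<'E'
import numpy as np, cv2
from station import get_state, cams, ticket, ctrl
def cal(n):
    c=cams.calibration(n); f=240/np.tan(np.radians(c["vertical_fov"])/2)
    return c,f,np.array(c["R"]),np.array(c["t"])
def cloud(n,depth):
    c,f,R,t=cal(n)
    v,u=np.mgrid[0:480,0:640]; xd=(u-c["cx"])/f; yd=(v-c["cy"])/f
    x,y=xd.copy(),yd.copy()
    for _ in range(15):
        s=1+c["k1"]*(x*x+y*y); x=xd/s; y=yd/s
    P=np.stack([x*depth,y*depth,depth],-1)
    W=(P-t)@R; W[depth<=0]=np.nan
    return W
def save(name,img): cv2.imwrite("pics/"+name,img[...,::-1])
E
python3 - <<'E'
from h import *
for n in("top","side"):
    p,d=cams.read_camera(n); save(n+"0.png",p); np.savez(n+"0.npz",p=p,W=cloud(n,d)); 
    c,f,R,t=cal(n); print(n,"campos",(-R.T@t).round(),f)
    for k in ("plate","spot","cover","cover_handle","hook","holder","probe","flour_shaker","tape_roll","bench_scraper"):
        r=cams.search_frame(n,k); print(k,[(np.round(a["location"]).tolist(),round(a["score"],2)) for a in r[:2]])
s=get_state(); print(s)
E
```

```text
top campos [ 371.   16. 1366.] 507.0794889770946
plate [([444.0, 27.0, 33.0], 0.64), ([730.0, -61.0, 22.0], 0.54)]
spot []
cover [([482.0, 26.0, 67.0], 0.68)]
cover_handle [([487.0, 28.0, 65.0], 0.76)]
hook [([605.0, -277.0, 10.0], 0.74)]
holder [([568.0, 268.0, 68.0], 0.79)]
probe [([585.0, 282.0, 161.0], 0.5)]
flour_shaker [([742.0, 110.0, 80.0], 0.72)]
tape_roll [([729.0, -59.0, 26.0], 0.89)]
bench_scraper [([362.0, 288.0, 6.0], 0.61)]
side campos [   85. -1158.   559.] 603.9784350428096
plate [([441.0, -43.0, 34.0], 0.65)]
spot []
cover [([471.0, -17.0, 65.0], 0.85), ([736.0, 89.0, 46.0], 0.73)]
cover_handle [([474.0, -19.0, 71.0], 0.79)]
hook [([608.0, -298.0, 16.0], 0.64), ([726.0, -66.0, 22.0], 0.59)]
holder [([576.0, 262.0, 48.0], 0.87), ([582.0, 271.0, 122.0], 0.28)]
probe [([581.0, 271.0, 123.0], 0.84), ([738.0, 92.0, 50.0], 0.21)]
flour_shaker [([738.0, 91.0, 47.0], 0.86)]
tape_roll [([730.0, -66.0, 20.0], 0.83)]
bench_scraper [([356.0, 276.0, 12.0], 0.96)]
{'clock': 1.1, 'qpos': array([-1.11217746,  0.68908747, -0.19458189,  1.5652639 ,  0.15727291,
        0.90248788, -0.21512067]), 'qd': array([-0.00089751, -0.00053189,  0.00046595,  0.00015883, -0.00091181,
       -0.00081222, -0.00111797]), 'joint_torque': array([-6.43574749e-04, -5.39557242e+01, -1.26679290e+00, -1.58885533e+01,
        1.00581188e-02,  1.58938477e-03, -2.04898498e-05]), 'tcp_pos': array([257.59405846, 569.49670239, 248.33372578]), 'tool_rot': array([ 3.14146199e+00, -2.72128507e-05,  2.71674028e+00]), 'ft_force': array([-0.44564677, -0.67572535, -0.90306224]), 'torque': array([ 0.02537613,  0.00577213, -0.02905459]), 'gripper_force': 0.0, 'gripper_width': 85.77991872481944}
```

View pics/top0.png

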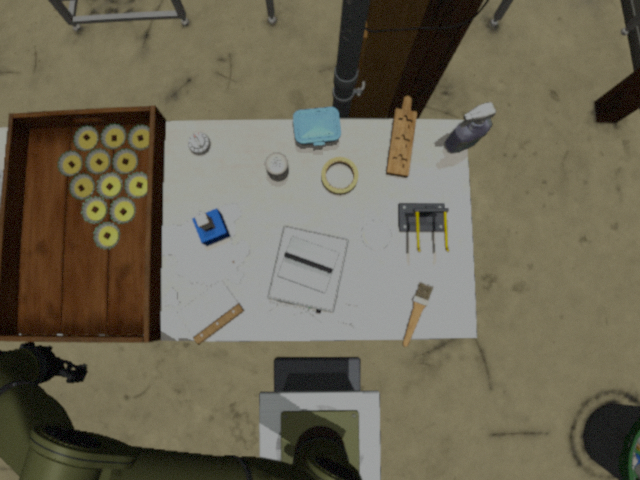

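View pics/side0.png

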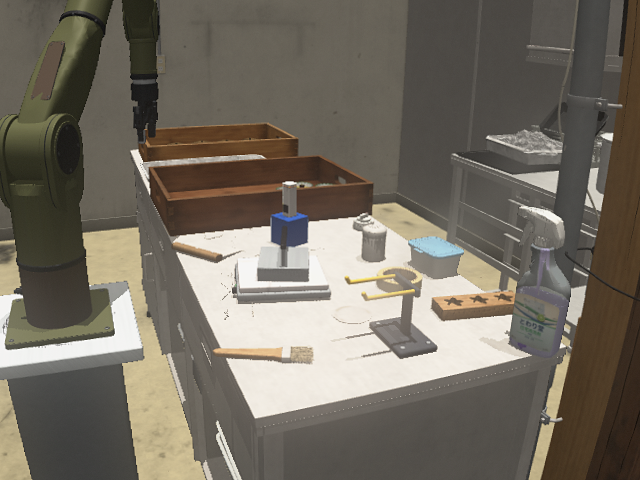

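```bash
python3 - <<'E'
from h import *
def rect(P,lab):
    P=np.float32(P)
    if len(P)<5: print(lab,"few",len(P)); return
    print(lab,len(P),"med",np.median(P,0).round(1),"rect",[np.round(a,1) for a in cv2.minAreaRect(P[:,:2].copy())], "z",np.percentile(P[:,2],[5,95]).round(1))
for n in("top","side"):
    D=np.load(n+"0.npz"); W=D["W"]; p=D["p"].astype(int); z=W[...,2]
    mx=p.max(-1); x,y=W[...,0],W[...,1]
    near=lambda a,b,r:(np.hypot(x-a,y-b)<r)
    print(n)
    rect(W[near(482,26,110)&(z>58)&(z<74)],"cover top")
    rect(W[near(482,26,110)&(z>98)],"handle")
    rect(W[near(460,26,170)&(z>29)&(z<41)],"plate")
    rect(W[near(580,-290,130)&(z>108)],"prongs")
    rect(W[near(580,-290,130)&(z>108)&(p[...,0]-p[...,2]>60)],"yellow")
    rect(W[near(600,-290,150)&(z>7)&(z<17)],"base")
    rect(W[near(575,265,80)&(z>68)&(z<82)],"holder")
    rect(W[near(580,275,60)&(z>157)],"probe top")
    rect(W[near(580,275,60)&(z>85)],"probe all")
E
```

```text
top
cover top 1897 med [482.   27.4  66.5] rect [array([484.4,  27.7]), array([130.4, 110.7]), np.float64(69.8)] z [62.  70.9]
handle 253 med [483.   26.7 117.9] rect [array([484.2,  27.3]), array([125.2,  12.5]), np.float64(69.9)] z [112.3 122.5]
plate 2311 med [443.4  27.9  34.4] rect [array([478.1,  28.1]), array([170.6, 188. ]), np.float64(77.4)] z [30.3 38.7]
prongs 440 med [ 594.1 -283.2  119.1] rect [array([ 567.3, -285.9]), array([118.5,  89.4]), np.float64(1.2)] z [112.6 125.2]
yellow 204 med [ 567.3 -316.5  118.2] rect [array([ 560.7, -284.3]), array([99.5, 79.1]), np.float64(0.1)] z [114.3 124.4]
base 951 med [ 610.6 -278.9   11.5] rect [array([ 644. , -257.1]), array([187.4, 231.5]), np.float64(9.9)] z [ 7.8 15.4]
holder 507 med [576.1 273.3  74.3] rect [array([585.6, 283.5]), array([71.7, 71.8]), np.float64(22.7)] z [70.1 79. ]
probe top 138 med [586.1 283.1 164.4] rect [array([586.3, 284. ]), array([28.9, 28.6]), np.float64(21.1)] z [159.9 168.2]
probe all 246 med [581.6 279.3 160.9] rect [array([585.9, 283.5]), array([30.1, 29.2]), np.float64(21.1)] z [ 95.4 167.8]
sid
[... 398 characters left out ...]
8. ] rect [array([ 562.8, -288.7]), array([ 93.5, 115.3]), np.float64(89.7)] z [111.7 123.4]
yellow 320 med [ 556.9 -256.6  118.3] rect [array([ 557.1, -288.4]), array([ 82.2, 103.4]), np.float64(89.3)] z [115.3 126.2]
base 1378 med [ 609.  -298.6   10.9] rect [array([ 658.7, -286.1]), array([175.9, 133.9]), np.float64(2.0)] z [ 8.3 13.5]
holder 238 med [575.7 267.6  72.5] rect [array([585.1, 278.3]), array([75.1, 75.7]), np.float64(19.3)] z [69.  78.6]
probe top 57 med [581.7 275.  161.8] rect [array([584.1, 280.6]), array([30.3, 35.2]), np.float64(19.4)] z [157.4 164.2]
probe all 407 med [579.4 270.5 127.6] rect [array([582.3, 279. ]), array([35.5, 35.5]), np.float64(26.8)] z [ 89.2 162.2]
```

The top view shows the cover with its dark bar at about (308,262), yawed by −20°. The hook prongs are at (418–447, 210–250), the holder with the probe at (210,225), the tape at (340,175) and the shaker at (277,165). The side view agrees with this: prongs at (345–420, 280–297), probe at (289,197), and the hook's yaw is about 0. The two cameras differ by about 4 mm, so I use their averages: handle (482.5, 24.5, 113), hook origin about (533.5, −286), probe (585, 281.5).

Call:
servo_tool(
  rows=[
    {"travel": [0.0112, -0.0272, 0], "angular": [0, 0, -0.0748], "hand": 0.0854},
    {"travel": [0.0112, -0.0272, 0], "angular": [0, 0, -0.0748], "hand": 0.0854},
    {"travel": [0.0112, -0.0272, 0], "angular": [0, 0, -0.0748], "hand": 0.0854},
    {"travel": [0.0112, -0.0272, 0], "angular": [0, 0, -0.0748], "hand": 0.0854},
    {"travel": [0.0112, -0.0272, 0], "angular": [0, 0, -0.0748], "hand": 0.0854},
    {"travel": [0.0112, -0.0272, 0], "angular": [0, 0, -0.0748], "hand": 0.0854},
    {"travel": [0.0112, -0.0272, 0], "angular": [0, 0, -0.0748], "hand": 0.0854},
    {"travel": [0.0112, -0.0272, 0], "angular": [0, 0, -0.0748], "hand": 0.0854},
    {"travel": [0.0112, -0.0272, 0], "angular": [0, 0, -0.0748], "hand": 0.0854},
    {"travel": [0.0112, -0.0272, 0], "angular": [0, 0, -0.0748], "hand": 0.0854},
    {"travel": [0.0112, -0.0272, 0], "angular": [0, 0, -0.0748], "hand": 0.0854},
    {"travel": [0.0112, -0.0272, 0], "angular": [0, 0, -0.0748], "hand": 0.0854},
    {"travel": [0.0112, -0.0272, 0], "angular": [0, 0, -0.0748], "hand": 0.0854},
    {"travel": [0.0112, -0.0272, 0], "angular": [0, 0, -0.0748], "hand": 0.0854},
    {"travel": [0.0112, -0.0272, 0], "angular": [0, 0, -0.0748], "hand": 0.0854},
    {"travel": [0.0112, -0.0272, 0], "angular": [0, 0, -0.0748], "hand": 0.0854},
    {"travel": [0.0112, -0.0272, 0], "angular": [0, 0, -0.0748], "hand": 0.0854},
    {"travel": [0.0112, -0.0272, 0], "angular": [0, 0, -0.0748], "hand": 0.0854},
    {"travel": [0.0112, -0.0272, 0], "angular": [0, 0, -0.0748], "hand": 0.0854},
    {"travel": [0.0112, -0.0272, 0], "angular": [0, 0, -0.0748], "hand": 0.0854},
  ],
  newtons=50,
)

```text
clock: 2.77
tcp_pos: [482.1, 24.2, 248.5]
tool_rot: [3.141, -0.0, 1.217]
ft_force: [-0.6, -0.0, -0.2]
gripper_width: 85.1
gripper_force: 0.0
```

```bash
python3 -c "
from h import *
s=get_state();print(s['clock'],s['tcp_pos'],s['tool_rot'],s['qpos'].round(2),ctrl.tips_ahead)"
```

```text
2.7667 [482.09985931  24.19840197 248.52705929] [ 3.14111843e+00 -4.85553426e-04  1.21732949e+00] [-0.26  0.51  0.17  2.   -0.14  0.64 -0.35] 17.0
```

Call:
servo_tool(
  rows=[
    {"travel": [0, 0, -0.02], "angular": [0, 0, 0], "hand": 0.0854},
    {"travel": [0, 0, -0.025], "angular": [0, 0, 0], "hand": 0.0854},
    {"travel": [0, 0, -0.025], "angular": [0, 0, 0], "hand": 0.0854},
    {"travel": [0, 0, -0.025], "angular": [0, 0, 0], "hand": 0.0854},
    {"travel": [0, 0, -0.02], "angular": [0, 0, 0], "hand": 0.0854},
    {"travel": [0, 0, -0.015], "angular": [0, 0, 0], "hand": 0.0854},
    {"travel": [0, 0, -0.007], "angular": [0, 0, 0], "hand": 0.0854},
    {"travel": [0, 0, 0], "angular": [0, 0, 0], "hand": 0.0},
    {"travel": [0, 0, 0], "angular": [0, 0, 0], "hand": 0.0},
    {"travel": [0, 0, 0], "angular": [0, 0, 0], "hand": 0.0},
    {"travel": [0, 0, 0], "angular": [0, 0, 0], "hand": 0.0},
    {"travel": [0, 0, 0], "angular": [0, 0, 0], "hand": 0.0},
    {"travel": [0, 0, 0], "angular": [0, 0, 0], "hand": 0.0},
    {"travel": [0, 0, 0], "angular": [0, 0, 0], "hand": 0.0},
    {"travel": [0, 0, 0], "angular": [0, 0, 0], "hand": 0.0},
    {"travel": [0, 0, 0], "angular": [0, 0, 0], "hand": 0.0},
  ],
  newtons=80,
)

```text
clock: 4.1
tcp_pos: [482.5, 25.5, 112.2]
tool_rot: [3.139, -0.001, 1.221]
ft_force: [-0.3, -0.3, 5.8]
gripper_width: 10.7
gripper_force: 78.3
```

Call:
servo_tool(
  rows=[
    {"travel": [0, 0, 0.008], "angular": [0, 0, 0], "hand": 0.0},
    {"travel": [0, 0, 0.013], "angular": [0, 0, 0], "hand": 0.0},
    {"travel": [0, 0, 0.013], "angular": [0, 0, 0], "hand": 0.0},
    {"travel": [-0.0014, -0.012, 0], "angular": [0, 0, 0.01], "hand": 0.0},
    {"travel": [-0.0014, -0.02, 0], "angular": [0, 0, 0.025], "hand": 0.0},
    {"travel": [-0.0014, -0.025, 0], "angular": [0, 0, 0.025], "hand": 0.0},
    {"travel": [-0.0014, -0.025, 0], "angular": [0, 0, 0.025], "hand": 0.0},
    {"travel": [-0.0014, -0.025, 0], "angular": [0, 0, 0.025], "hand": 0.0},
    {"travel": [-0.0014, -0.025, 0], "angular": [0, 0, 0.03], "hand": 0.0},
    {"travel": [-0.0014, -0.025, 0], "angular": [0, 0, 0.03], "hand": 0.0},
    {"travel": [-0.0014, -0.025, 0], "angular": [0, 0, 0.03], "hand": 0.0},
    {"travel": [-0.0014, -0.025, 0], "angular": [0, 0, 0.03], "hand": 0.0},
    {"travel": [-0.0014, -0.025, 0], "angular": [0, 0, 0.03], "hand": 0.0},
    {"travel": [-0.0014, -0.025, 0], "angular": [0, 0, 0.03], "hand": 0.0},
    {"travel": [-0.0014, -0.023, 0], "angular": [0, 0, 0.025], "hand": 0.0},
    {"travel": [-0.0014, -0.02, 0], "angular": [0, 0, 0.02], "hand": 0.0},
    {"travel": [-0.0014, -0.011, 0], "angular": [0, 0, 0.015], "hand": 0.0},
    {"travel": [0, 0, 0], "angular": [0, 0, 0], "hand": 0.0},
    {"travel": [0, 0, 0], "angular": [0, 0, 0], "hand": 0.0},
  ],
)

```text
clock: 5.68
tcp_pos: [461.2, -285.5, 145.3]
tool_rot: [-3.141, -0.001, 1.569]
ft_force: [-0.6, 0.4, -2.2]
gripper_width: 10.5
gripper_force: 78.5
```

```bash
python3 - <<'E'
from h import *
p1,d1=cams.read_camera("side"); save("side1.png",p1); W=cloud("side",d1)
p,d=cams.read_camera("top"); T=cloud("top",d)
im=cv2.resize(p1[200:400,200:460],None,fx=2,fy=2); save("side1c.png",im)
for n,W,q in(("side",W,p1),("top",T,p)):
    q=q.astype(int);x,y,z=W[...,0],W[...,1],W[...,2]
    dark=q.max(-1)<70
    m=(abs(x-463)<20)&(abs(y+286)<90)&(z>135)&(z<160)
    P=np.float32(W[m]); print(n,len(P),P.min(0),P.max(0)) if len(P) else print(n,0)
    m=(abs(x-463)<90)&(abs(y+286)<90)&(z>90)&(z<108)
    P=np.float32(W[m])
    if len(P)>4: print(" covertop",len(P),np.median(P,0),cv2.minAreaRect(P[:,:2].copy()))
    m=(q[...,0]-q[...,2]>60)&(abs(x-560)<70)&(abs(y+286)<60)&(z>108)
    P=np.float32(W[m]); print(" yellow",len(P),cv2.minAreaRect(P[:,:2].copy()))
    for s in(1,-1):
        Q=P[(P[:,1]+286)*s>15]; print("  prong",np.median(Q,0),Q[:,0].min(),Q[:,0].max(),np.polyfit(Q[:,0],Q[:,1],1)[0])
    l=[ (np.round(a["location"]).tolist(),round(a["score"],2)) for a in cams.search_frame(n,"spot")]; print(l)
    m=(q[...,0]-q[...,1]>70)&(abs(x-480)<100)&(abs(y-27)<90)&(z>25)&(z<45)
    P=np.float32(W[m]); print(" red",len(P),np.median(P,0),cv2.minAreaRect(P[:,:2].copy())) if len(P) else 0
print(get_state()['tcp_pos'],get_state()['tool_rot'],get_state()['ft_force'])
E
```

```text
side 400 [ 443.009   -349.53476  135.26366] [ 477.67084 -229.79546  159.7664 ]
 covertop 2230 [ 449.4751  -304.15472   99.5683 ] ((458.24737548828125, -286.1628723144531), (135.83700561523438, 111.02970886230469), 89.71003723144531)
 yellow 321 ((556.3193969726562, -288.5414123535156), (84.98466491699219, 100.96409606933594), 89.99209594726562)
  prong [ 555.552   -253.36469  118.19041] 506.6774 606.80634 0.00727349996843951
  prong [ 559.434   -324.87686  118.38101] 505.8324 606.79663 0.0006574363728691267
[([566.0, 262.0, 50.0], 0.68)]
 red 18 [494.89523    2.693654  35.494217] ((492.867431640625, 2.0216798782348633), (19.465782165527344, 13.909652709960938), 45.06705856323242)
top 120 [ 446.5406  -276.69226  135.71106] [ 473.19153 -218.82289  159.63039]
 covertop 1163 [ 449.78568 -253.68677   99.3916 ] ((461.73974609375, -281.9459533691406), (132.5363311767578, 106.95594787597656), 89.2616958618164)
 yellow 177 ((561.8357543945312, -285.13616943359375), (99.87911987304688, 80.49699401855469), 0.8321134448051453)
  prong [ 571.796   -248.03212  118.72545] 511.3422 611.2417 -0.0030464462732130667
  prong [ 576.4121   -319.51538   119.083305] 539.64496 609.8868 -0.00810443504518693
[]
 red 22 [497.9887     8.983829  36.197823] ((497.9206237792969, 8.99034595489502), (10.621058464050293, 10.517009735107422), 88.62074279785156)
[ 462.26329736 -283.70548415  145.3412396 ] [-3.14130588e+00 -1.13011029e-03  1.57311774e+00] [-0.29877417  0.46418096 -2.27341138]
```

View pics/side1c.png

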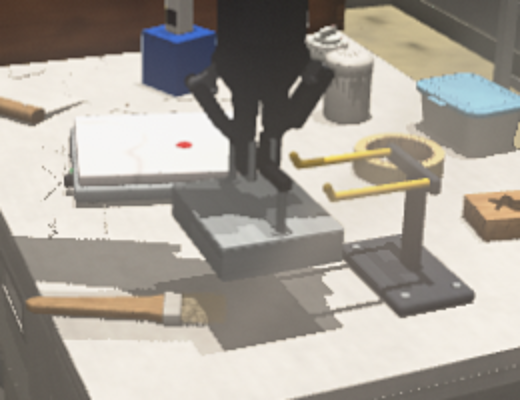

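The side crop shows the cover held level with the bar across the gripper at (265,180). The prongs lie ahead at (295,160) and (330,190), and the red dot is uncovered at (184,145). I still need about +84 mm in x and −2.7 mm in y.

Call:
servo_tool(
  rows=[
    {"travel": [0.008, -0.001, 0], "angular": [0, 0, 0], "hand": 0.0},
    {"travel": [0.011, -0.001, 0], "angular": [0, 0, 0], "hand": 0.0},
    {"travel": [0.011, -0.0007, 0], "angular": [0, 0, 0], "hand": 0.0},
    {"travel": [0.011, 0, 0], "angular": [0, 0, 0], "hand": 0.0},
    {"travel": [0.011, 0, 0], "angular": [0, 0, 0], "hand": 0.0},
    {"travel": [0.011, 0, 0], "angular": [0, 0, 0], "hand": 0.0},
    {"travel": [0.011, 0, 0], "angular": [0, 0, 0], "hand": 0.0},
    {"travel": [0.01, 0, 0], "angular": [0, 0, 0], "hand": 0.0},
    {"travel": [0, 0, 0], "angular": [0, 0, 0], "hand": 0.0},
    {"travel": [0, 0, -0.005], "angular": [0, 0, 0], "hand": 0.0},
    {"travel": [0, 0, -0.005], "angular": [0, 0, 0], "hand": 0.0},
    {"travel": [0, 0, -0.003], "angular": [0, 0, 0], "hand": 0.0},
    {"travel": [0, 0, -0.002], "angular": [0, 0, 0], "hand": 0.0},
    {"travel": [0, 0, -0.002], "angular": [0, 0, 0], "hand": 0.0},
    {"travel": [0, 0, 0], "angular": [0, 0, 0], "hand": 0.0},
  ],
)

```text
clock: 7.13
tcp_pos: [545.4, -288.2, 127.8]
tool_rot: [-3.141, -0.0, 1.571]
ft_force: [-0.9, -0.3, -2.9]
gripper_width: 10.4
gripper_force: 78.5
```

Call:
servo_tool(
  rows=[
    {"travel": [0, 0, -0.001], "angular": [0, 0, 0], "hand": 0.0},
    {"travel": [0, 0, -0.001], "angular": [0, 0, 0], "hand": 0.0},
    {"travel": [0, 0, -0.0005], "angular": [0, 0, 0], "hand": 0.0},
    {"travel": [0, 0, 0], "angular": [0, 0, 0], "hand": 0.0},
  ],
)

```text
clock: 7.47
tcp_pos: [545.9, -288.2, 125.8]
tool_rot: [3.142, -0.0, 1.571]
ft_force: [-0.2, -0.1, -2.0]
gripper_width: 10.2
gripper_force: 78.5
```

Call:
servo_tool(
  rows=[
    {"travel": [0, 0, -0.001], "angular": [0, 0, 0], "hand": 0.0},
    {"travel": [0, 0, -0.001], "angular": [0, 0, 0], "hand": 0.0},
    {"travel": [0, 0, 0], "angular": [0, 0, 0], "hand": 0.0},
  ],
)

```text
clock: 7.72
tcp_pos: [546.2, -288.3, 125.1]
tool_rot: [3.141, 0.0, 1.571]
ft_force: [-2.9, 2.0, 6.0]
gripper_width: 10.2
gripper_force: 79.9
```

Call:
servo_tool(
  rows=[
    {"travel": [0, 0, 0], "angular": [0, 0, 0], "hand": 0.05},
    {"travel": [0, 0, 0], "angular": [0, 0, 0], "hand": 0.05},
    {"travel": [0, 0, 0], "angular": [0, 0, 0], "hand": 0.05},
    {"travel": [0, 0, 0], "angular": [0, 0, 0], "hand": 0.05},
    {"travel": [0, 0, 0], "angular": [0, 0, 0], "hand": 0.05},
    {"travel": [0, 0, 0], "angular": [0, 0, 0], "hand": 0.05},
    {"travel": [0, 0, 0.01], "angular": [0, 0, 0], "hand": 0.05},
    {"travel": [0, 0, 0.02], "angular": [0, 0, 0], "hand": 0.05},
    {"travel": [0, 0, 0.03], "angular": [0, 0, 0], "hand": 0.05},
    {"travel": [0, 0, 0.03], "angular": [0, 0, 0], "hand": 0.05},
    {"travel": [0, 0, 0.03], "angular": [0, 0, 0], "hand": 0.07},
    {"travel": [0, 0, 0.02], "angular": [0, 0, 0], "hand": 0.0854},
  ],
)

```text
clock: 8.72
tcp_pos: [546.9, -288.7, 267.7]
tool_rot: [3.137, 0.002, 1.571]
ft_force: [0.8, -0.8, 0.7]
gripper_width: 72.7
gripper_force: 0.0
```

```bash
python3 - <<'E'
from h import *
p1,d1=cams.read_camera("side"); W=cloud("side",d1)
p,d=cams.read_camera("top"); T=cloud("top",d)
im=np.hstack([cv2.resize(p1[200:400,320:480],None,fx=2.5,fy=2.5),cv2.resize(p[180:300,380:460],None,fx=4.17,fy=4.17)[:500]]); save("b.png",im)
for n,W,q in(("side",W,p1),("top",T,p)):
    q=q.astype(int);x,y,z=W[...,0],W[...,1],W[...,2]
    m=(abs(x-546)<90)&(abs(y+286)<80)&(z>72)&(z<87)
    P=np.float32(W[m]); print(n," covertop",len(P),np.median(P,0),cv2.minAreaRect(P[:,:2].copy()))
    A=np.c_[P[:,:2],np.ones(len(P))]; print(np.linalg.lstsq(A,P[:,2],rcond=None)[0])
    m=(q.max(-1)<80)&(abs(x-546)<30)&(abs(y+286)<70)&(z>113)&(z<140)
    P=np.float32(W[m]); 
    if len(P)>4: print(" bar",len(P),np.median(P,0),cv2.minAreaRect(P[:,:2].copy()),P[:,2].max())
    m=(q[...,0]-q[...,1]>60)&(abs(x-480)<100)&(abs(y-27)<90)&(z>25)&(z<45)
    P=np.float32(W[m]); print(" red",len(P),P.mean(0),cv2.minAreaRect(P[:,:2].copy())) if len(P) else 0
    l=[ (np.round(a["location"],1).tolist(),round(a["score"],2)) for a in cams.search_frame(n,"spot")]; print(l)
E
```

```text
side  covertop 2072 [ 533.83826 -303.288     79.32146] ((555.584716796875, -289.09002685546875), (135.20904541015625, 137.44793701171875), 89.78028869628906)
[8.99609843e-03 1.70064044e-02 7.92258919e+01]
 bar 18 [ 539.17615 -239.32121  130.8628 ] ((541.0285034179688, -245.98683166503906), (26.3669376373291, 8.808730125427246), 87.76051330566406) 133.31078
 red 19 [495.15994     3.8285735  35.429394 ] ((494.76202392578125, 3.6895618438720703), (13.951208114624023, 14.497522354125977), 55.47569274902344)
[]
top  covertop 1496 [ 537.79333  -278.8906     79.127304] ((546.5128784179688, -284.28558349609375), (109.84523010253906, 128.95761108398438), 1.4659982919692993)
[-6.75943546e-05 -1.67203862e-03  7.87343591e+01]
 bar 215 [ 545.6531  -270.14166  130.20541] ((534.6773681640625, -274.8362121582031), (101.3016586303711, 34.85734176635742), 89.77919006347656) 137.35829
 red 27 [498.2506     7.717791  35.142853] ((498.0650634765625, 7.561967849731445), (13.256874084472656, 13.381584167480469), 45.55943298339844)
[]
```

View pics/b.png

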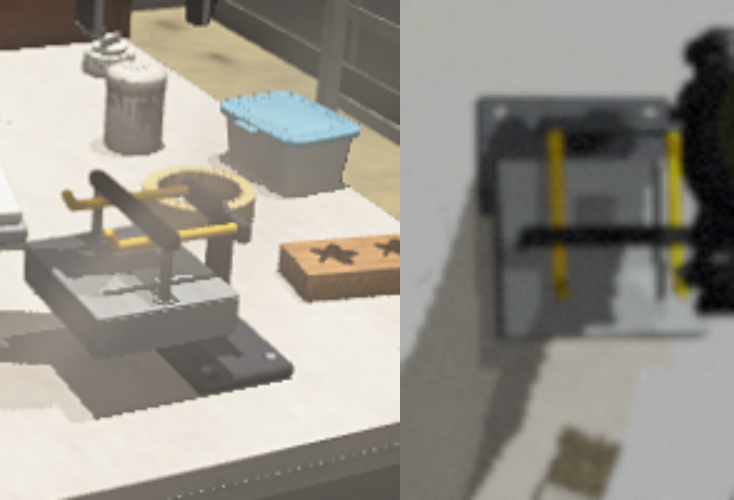

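The composite shows the bar resting across both prongs, with the cover level and released (left crop: bar from (95,180) to (170,240)). The cameras average the spot at (496.6, 5.8, 35). Next I move to the probe.

Call:
servo_tool(
  rows=[
    {"travel": [0.0019, 0.02, 0], "angular": [0, 0, 0.0188], "hand": 0.0854},
    {"travel": [0.0019, 0.029, 0], "angular": [0, 0, 0.0188], "hand": 0.0854},
    {"travel": [0.0019, 0.029, 0], "angular": [0, 0, 0.0188], "hand": 0.0854},
    {"travel": [0.0019, 0.029, 0], "angular": [0, 0, 0.0188], "hand": 0.0854},
    {"travel": [0.0019, 0.029, 0], "angular": [0, 0, 0.0188], "hand": 0.0854},
    {"travel": [0.0019, 0.029, 0], "angular": [0, 0, 0.0188], "hand": 0.0854},
    {"travel": [0.0019, 0.029, 0], "angular": [0, 0, 0.0188], "hand": 0.0854},
    {"travel": [0.0019, 0.029, 0], "angular": [0, 0, 0.0188], "hand": 0.0854},
    {"travel": [0.0019, 0.029, 0], "angular": [0, 0, 0.0188], "hand": 0.0854},
    {"travel": [0.0019, 0.029, 0], "angular": [0, 0, 0.0188], "hand": 0.0854},
    {"travel": [0.0019, 0.029, 0], "angular": [0, 0, 0.0188], "hand": 0.0854},
    {"travel": [0.0019, 0.029, 0], "angular": [0, 0, 0.0188], "hand": 0.0854},
    {"travel": [0.0019, 0.029, 0], "angular": [0, 0, 0.0188], "hand": 0.0854},
    {"travel": [0.0019, 0.029, 0], "angular": [0, 0, 0.0188], "hand": 0.0854},
    {"travel": [0.0019, 0.029, 0], "angular": [0, 0, 0.0188], "hand": 0.0854},
    {"travel": [0.0019, 0.029, 0], "angular": [0, 0, 0.0188], "hand": 0.0854},
    {"travel": [0.0019, 0.029, 0], "angular": [0, 0, 0.0188], "hand": 0.0854},
    {"travel": [0.0019, 0.029, 0], "angular": [0, 0, 0.0188], "hand": 0.0854},
    {"travel": [0.0019, 0.029, 0], "angular": [0, 0, 0.0188], "hand": 0.0854},
    {"travel": [0.0019, 0.029, 0], "angular": [0, 0, 0.0188], "hand": 0.0854},
  ],
)

```text
clock: 10.58
tcp_pos: [582.9, 283.7, 262.1]
tool_rot: [-3.138, 0.001, 1.948]
ft_force: [0.5, -0.8, -0.3]
gripper_width: 85.8
gripper_force: 0.0
```

Call:
servo_tool(
  rows=[
    {"travel": [0, 0, 0], "angular": [0, 0, 0], "hand": 0.0854},
    {"travel": [0, 0, 0], "angular": [0, 0, 0], "hand": 0.0854},
  ],
)

```text
clock: 10.75
tcp_pos: [582.3, 285.0, 261.9]
tool_rot: [-3.138, -0.001, 1.951]
ft_force: [1.1, -0.4, -0.2]
gripper_width: 84.9
gripper_force: 0.0
```

```bash
python3 - <<'E'
from h import *
p,d=cams.read_camera("side"); W=cloud("side",d); p=p.astype(int)
x,y,z=W[...,0],W[...,1],W[...,2]
m=(np.hypot(x-584,y-280)<35)&(z>85)&(z<168)
P=np.float32(W[m]); print(len(P),np.median(P,0),cv2.minAreaRect(P[:,:2].copy()))
m=(np.hypot(x-584,y-280)<35)&(z>158)&(z<170)
P=np.float32(W[m]); print(len(P),np.median(P,0),cv2.minAreaRect(P[:,:2].copy()) if len(P)>4 else 0)
s=get_state();print(s['tcp_pos'],s['tool_rot'],s['qpos'].round(2))
E
```

```text
401 [579.05505  271.14505  127.696106] ((583.1627807617188, 277.8993225097656), (31.40485382080078, 37.593505859375), 28.14746856689453)
52 [582.8499  274.8075  161.94481] ((585.4072875976562, 277.4679260253906), (27.135059356689453, 36.179012298583984), 22.183000564575195)
[583.0236187  282.52006089 262.15217023] [-3.13832162e+00  9.16342671e-04  1.94790058e+00] [-0.45  0.71 -0.14  1.47  0.11  0.97 -0.24]
```

Call:
servo_tool(
  rows=[
    {"travel": [0.0012, -0.001, -0.015], "angular": [0, 0, 0], "hand": 0.0854},
    {"travel": [0.0011, -0.001, -0.022], "angular": [0, 0, 0], "hand": 0.0854},
    {"travel": [0, 0, -0.022], "angular": [0, 0, 0], "hand": 0.0854},
    {"travel": [0, 0, -0.022], "angular": [0, 0, 0], "hand": 0.0854},
    {"travel": [0, 0, -0.022], "angular": [0, 0, 0], "hand": 0.0854},
    {"travel": [0, 0, -0.02], "angular": [0, 0, 0], "hand": 0.0854},
    {"travel": [0, 0, -0.01], "angular": [0, 0, 0], "hand": 0.0854},
    {"travel": [0, 0, -0.005], "angular": [0, 0, 0], "hand": 0.0854},
    {"travel": [0, 0, 0], "angular": [0, 0, 0], "hand": 0.0854},
    {"travel": [0, 0, 0], "angular": [0, 0, 0], "hand": 0.01},
    {"travel": [0, 0, 0], "angular": [0, 0, 0], "hand": 0.01},
    {"travel": [0, 0, 0], "angular": [0, 0, 0], "hand": 0.01},
    {"travel": [0, 0, 0], "angular": [0, 0, 0], "hand": 0.01},
    {"travel": [0, 0, 0], "angular": [0, 0, 0], "hand": 0.01},
    {"travel": [0, 0, 0], "angular": [0, 0, 0], "hand": 0.01},
    {"travel": [0, 0, 0], "angular": [0, 0, 0], "hand": 0.01},
    {"travel": [0, 0, 0], "angular": [0, 0, 0], "hand": 0.01},
    {"travel": [0, 0, 0], "angular": [0, 0, 0], "hand": 0.01},
  ],
  newtons=60,
)

```text
clock: 12.3
tcp_pos: [586.7, 281.0, 126.6]
tool_rot: [3.14, -0.0, 1.947]
ft_force: [0.2, -0.2, 5.4]
gripper_width: 27.2
gripper_force: 58.5
```

Call:
servo_tool(
  rows=[
    {"travel": [0, 0, 0.01], "angular": [0, 0, 0], "hand": 0.01},
    {"travel": [0, 0, 0.016], "angular": [0, 0, 0], "hand": 0.01},
    {"travel": [0, 0, 0.016], "angular": [0, 0, 0], "hand": 0.01},
    {"travel": [0, 0, 0.016], "angular": [0, 0, 0], "hand": 0.01},
    {"travel": [0, 0, 0.016], "angular": [0, 0, 0], "hand": 0.01},
    {"travel": [0, 0, 0.016], "angular": [0, 0, 0], "hand": 0.01},
    {"travel": [-0.004, -0.012, 0], "angular": [0, 0, 0], "hand": 0.01},
    {"travel": [-0.007, -0.022, 0], "angular": [0, 0, 0], "hand": 0.01},
    {"travel": [-0.008, -0.025, 0], "angular": [0, 0, 0], "hand": 0.01},
    {"travel": [-0.008, -0.025, 0], "angular": [0, 0, 0], "hand": 0.01},
    {"travel": [-0.008, -0.025, 0], "angular": [0, 0, 0], "hand": 0.01},
    {"travel": [-0.008, -0.025, 0], "angular": [0, 0, 0], "hand": 0.01},
    {"travel": [-0.008, -0.025, 0], "angular": [0, 0, 0], "hand": 0.01},
    {"travel": [-0.008, -0.025, 0], "angular": [0, 0, 0], "hand": 0.01},
    {"travel": [-0.008, -0.025, 0], "angular": [0, 0, 0], "hand": 0.01},
    {"travel": [-0.008, -0.025, 0], "angular": [0, 0, 0], "hand": 0.01},
    {"travel": [-0.008, -0.023, 0], "angular": [0, 0, 0], "hand": 0.01},
    {"travel": [-0.004, -0.012, 0], "angular": [0, 0, 0], "hand": 0.01},
    {"travel": [-0.002, -0.007, 0], "angular": [0, 0, 0], "hand": 0.01},
    {"travel": [0, 0, 0], "angular": [0, 0, 0], "hand": 0.01},
  ],
)

```text
clock: 13.97
tcp_pos: [497.1, 3.6, 216.0]
tool_rot: [-3.141, 0.0, 1.945]
ft_force: [-0.1, 1.1, -1.9]
gripper_width: 27.9
gripper_force: 58.8
```

Call:
servo_tool(
  rows=[
    {"travel": [0, 0.001, -0.01], "angular": [0, 0, 0], "hand": 0.01},
    {"travel": [0, 0.001, -0.014], "angular": [0, 0, 0], "hand": 0.01},
    {"travel": [0, 0, -0.014], "angular": [0, 0, 0], "hand": 0.01},
    {"travel": [0, 0, -0.01], "angular": [0, 0, 0], "hand": 0.01},
    {"travel": [0, 0, -0.005], "angular": [0, 0, 0], "hand": 0.01},
    {"travel": [0, 0, 0], "angular": [0, 0, 0], "hand": 0.01},
    {"travel": [0, 0, 0], "angular": [0, 0, 0], "hand": 0.01},
  ],
)

```text
clock: 14.55
tcp_pos: [497.8, 8.0, 162.9]
tool_rot: [3.141, -0.001, 1.948]
ft_force: [0.3, -0.1, -1.8]
gripper_width: 27.4
gripper_force: 58.8
```

```bash
python3 - <<'E'
from h import *
p,d=cams.read_camera("side"); W=cloud("side",d)
c,f,R,t=cal("side")
def px(X):
    q=R@np.array(X)+t; a=q[:2]/q[2]; s=1+c["k1"]*(a@a); return a*s*f+[c["cx"],c["cy"]]
u,v=px([496,5,60]).astype(int); print(u,v)
x0,y0=u-50,v-50
im=cv2.resize(p[y0:y0+90,x0:x0+100],None,fx=6,fy=6,interpolation=cv2.INTER_CUBIC); save("c.png",im); print(x0,y0)
x,y,z=W[...,0],W[...,1],W[...,2]; near=np.hypot(x-496,y-4)<25
# tip/sleeve and handle below fingers
for a,b in((40,50),(50,60),(60,75),(80,100),(100,140),(142,160)):
    P=W[near&(z>a)&(z<b)]
    if len(P): print(a,b,len(P),P.mean(0).round(1),P.min(0).round(1),P.max(0).round(1))
q=p.astype(int); m=(q[...,0]-q[...,1]>60)&near&(z<41); P=W[m]; print("red",len(P),P.mean(0),P.min(0),P.max(0)) if len(P) else 0
l=[ (np.round(a["location"],1).tolist(),round(a["score"],2)) for k in("spot","tip_face","probe") for a in cams.search_frame("side",k)]; print(l)
print(px([495.0,3.8,35]))
s=get_state();print(s['tcp_pos'],s['tool_rot'],s['ft_force'],s['clock'])
E
```

```text
291 261
241 211
50 60 28 [493.9   4.3  56.2] [486.   -2.8  52.1] [500.9  11.7  59.9]
60 75 28 [494.4   6.5  67.4] [489.2   1.3  60.5] [500.1  11.2  74.5]
80 100 51 [492.4   4.5  90. ] [487.3  -1.8  81.1] [498.2  12.6  99.7]
100 140 220 [ 4.914e+02 -2.000e-01  1.239e+02] [476.2 -11.3 100.2] [511.9  18.4 139.7]
142 160 133 [493.1  -4.4 151.4] [471.4 -13.  142.5] [517.5   9.1 159.9]
red 1 [4.99492420e+02 3.71078440e-01 3.61143314e+01] [4.99492420e+02 3.71078440e-01 3.61143314e+01] [4.99492420e+02 3.71078440e-01 3.61143314e+01]
[([495.6, 6.9, 61.4], 0.63), ([499.8, -0.2, 136.4], 0.85)]
[291.56542635 272.13735028]
[497.7994271    6.99294543 163.43502275] [3.14011357e+00 2.95793720e-04 1.94692616e+00] [-0.38239577 -0.49341402 -1.7876368 ] 14.75
```

View pics/c.png

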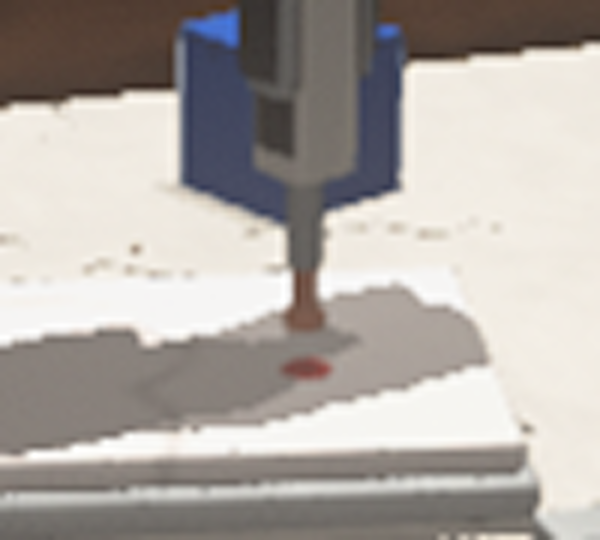

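The crop shows the probe upright. The tip's foot has its front edge at crop (306,330), so the face centre is at about (306,321), and the dot's centre is at (306,369). I compare the two rays at their known heights.

```bash
python3 - <<'E'
from h import *
c,f,R,t=cal("side")
def ray(u,v,z):
    a=cv2.undistortPoints(np.float32([[[u,v]]]),np.float32([[f,0,c["cx"]],[0,f,c["cy"]],[0,0,1]]),np.float32([c["k1"],0,0,0]))[0,0]
    o=-R.T@t; w=R.T@np.r_[a,1]; return o+w*(z-o[2])/w[2]
k=lambda a:a/6-1/2+1/12
for zt in (50.5,51.6,52.5): print("tip",ray(241+k(306),211+k(321),zt))
print("dot",ray(241+k(306),211+k(369),35))
for i in range(4): s=get_state(); print(s['tcp_pos'])
E
```

```text
tip [497.95502177  12.50426429  50.5       ]
tip [497.06138817   9.97310953  51.6       ]
tip [496.33023341   7.90216472  52.5       ]
dot [495.1384196   4.075779   35.       ]
[497.7994271    6.99294543 163.43502275]
[497.7994271    6.99294543 163.43502275]
[497.7994271    6.99294543 163.43502275]
[497.7994271    6.99294543 163.43502275]
```

Call:
servo_tool(
  rows=[
    {"travel": [-0.001, -0.001, -0.004], "angular": [0, 0, 0], "hand": 0.01},
    {"travel": [-0.0005, -0.0015, -0.004], "angular": [0, 0, 0], "hand": 0.01},
    {"travel": [0, 0, -0.003], "angular": [0, 0, 0], "hand": 0.01},
    {"travel": [0, 0, -0.002], "angular": [0, 0, 0], "hand": 0.01},
    {"travel": [0, 0, 0], "angular": [0, 0, 0], "hand": 0.01},
    {"travel": [0, 0, 0], "angular": [0, 0, 0], "hand": 0.01},
  ],
)

```text
clock: 15.25
tcp_pos: [495.7, 4.3, 149.6]
tool_rot: [-3.141, -0.0, 1.947]
ft_force: [0.5, -0.5, -1.5]
gripper_width: 27.3
gripper_force: 58.8
```

```bash
python3 - <<'E'
from h import *
p,d=cams.read_camera("side")
im=cv2.resize(p[241:291,261:321],None,fx=10,fy=10,interpolation=cv2.INTER_CUBIC); save("d.png",im)
s=get_state();print(s['tcp_pos'],s['ft_force'])
E
```

```text
[495.7990311    4.33849715 149.74402971] [ 0.11127208  0.60331585 -2.1571038 ]
```

View pics/d.png

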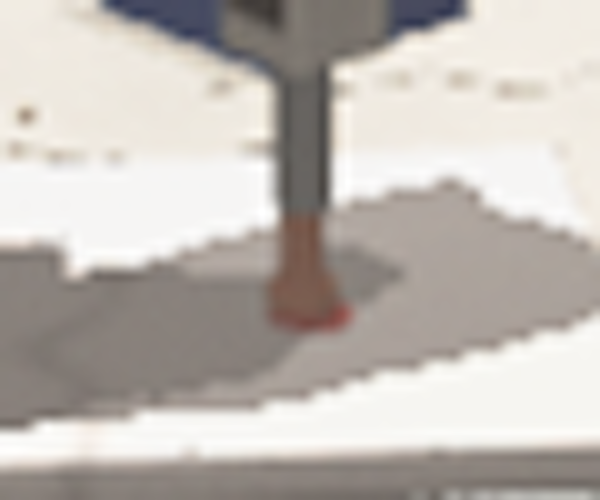

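The dot is at about crop (311,313) and the foot's centre is about 8 crop px to its left. That means a shift of about 1.5 mm to the right in the picture. I shift, then press lightly.

Call:
servo_tool(
  rows=[
    {"travel": [0.0015, 0, 0], "angular": [0, 0, 0], "hand": 0.01},
    {"travel": [0, 0, -0.0015], "angular": [0, 0, 0], "hand": 0.01},
    {"travel": [0, 0, -0.001], "angular": [0, 0, 0], "hand": 0.01},
    {"travel": [0, 0, -0.001], "angular": [0, 0, 0], "hand": 0.01},
    {"travel": [0, 0, -0.001], "angular": [0, 0, 0], "hand": 0.01},
    {"travel": [0, 0, -0.001], "angular": [0, 0, 0], "hand": 0.01},
    {"travel": [0, 0, 0], "angular": [0, 0, 0], "hand": 0.01},
  ],
)

```text
clock: 15.88
tcp_pos: [497.3, 4.3, 144.2]
tool_rot: [3.141, 0.0, 1.947]
ft_force: [-0.8, 0.0, 0.1]
gripper_width: 27.6
gripper_force: 58.8
```

```bash
python3 - <<'E'
from h import *
p,d=cams.read_camera("side")
im=cv2.resize(p[241:291,261:321],None,fx=10,fy=10,interpolation=cv2.INTER_CUBIC); save("e.png",im)
for i in range(3):
    s=get_state();print(s['tcp_pos'],s['ft_force']); cams.read_camera("top")
E
```

```text
[497.40314296   4.30502932 144.31936426] [-0.41062543 -0.80166865 -1.02213389]
[497.3622048    4.28562882 144.35339165] [-0.4039221  -0.29970525 -0.51207103]
[497.36138166   4.3092533  144.36633259] [-0.7561544   0.07373117  0.45280913]
```

View pics/e.png

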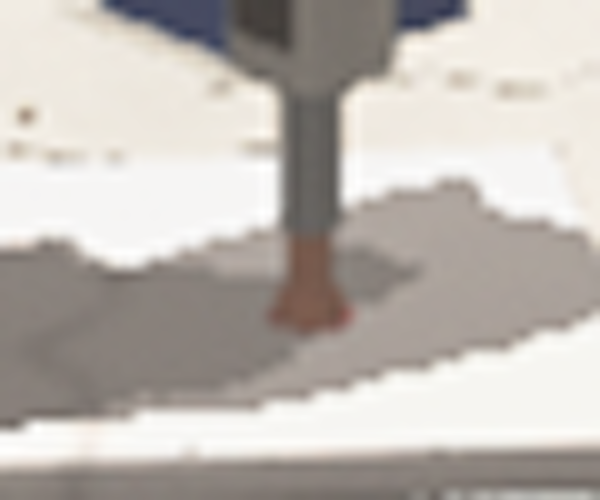

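The tip is in light contact and centred left to right, and sits about 1.5–2 mm too near the camera. I lift a little, shift, and press to half travel.

Call:
servo_tool(
  rows=[
    {"travel": [0, 0, 0.003], "angular": [0, 0, 0], "hand": 0.01},
    {"travel": [0, 0, 0.002], "angular": [0, 0, 0], "hand": 0.01},
    {"travel": [0, 0.0015, 0], "angular": [0, 0, 0], "hand": 0.01},
    {"travel": [0, 0, -0.001], "angular": [0, 0, 0], "hand": 0.01},
    {"travel": [0, 0, -0.001], "angular": [0, 0, 0], "hand": 0.01},
    {"travel": [0, 0, -0.001], "angular": [0, 0, 0], "hand": 0.01},
    {"travel": [0, 0, -0.001], "angular": [0, 0, 0], "hand": 0.01},
    {"travel": [0, 0, -0.001], "angular": [0, 0, 0], "hand": 0.01},
    {"travel": [0, 0, -0.001], "angular": [0, 0, 0], "hand": 0.01},
    {"travel": [0, 0, -0.001], "angular": [0, 0, 0], "hand": 0.01},
    {"travel": [0, 0, -0.001], "angular": [0, 0, 0], "hand": 0.01},
    {"travel": [0, 0, -0.001], "angular": [0, 0, 0], "hand": 0.01},
    {"travel": [0, 0, -0.001], "angular": [0, 0, 0], "hand": 0.01},
    {"travel": [0, 0, 0], "angular": [0, 0, 0], "hand": 0.01},
    {"travel": [0, 0, 0], "angular": [0, 0, 0], "hand": 0.01},
  ],
)

```text
clock: 17.33
tcp_pos: [497.2, 5.8, 139.3]
tool_rot: [-3.142, -0.0, 1.947]
ft_force: [-0.5, -0.4, 1.4]
gripper_width: 27.5
gripper_force: 59.0
```

```bash
python3 - <<'E'
from h import *
p,d=cams.read_camera("side")
a=cv2.resize(p[221:291,261:321],None,fx=8,fy=8,interpolation=cv2.INTER_CUBIC); b=cv2.resize(p[240:380,330:430],None,fx=3,fy=4,interpolation=cv2.INTER_CUBIC)
save("f.png",np.hstack([a,b]))
F=[]
for i in range(6):
    s=get_state();F.append(np.r_[s['tcp_pos'],s['ft_force']]); cams.read_camera("top")
print(np.mean(F,0).round(2),s['tool_rot'],s['clock'])
E
```

```text
[ 4.9723e+02  5.7900e+00  1.3936e+02 -6.1000e-01  3.0000e-01  8.3000e-01] [ 3.14151686e+00 -3.69621942e-05  1.94683592e+00] 17.6333
```

View pics/f.png

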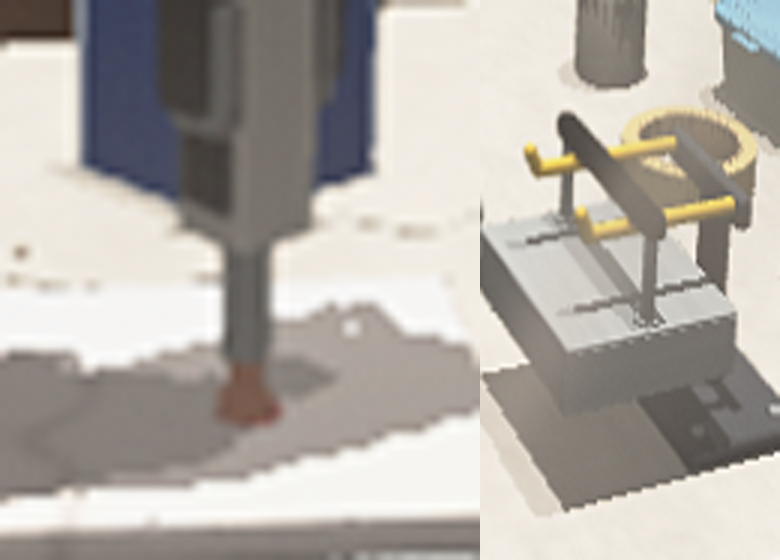

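The tip sits on the dot at (248,405), upright, with about 2.5 N of push (7–9 mm in). The cover still hangs level on both prongs, so I hand in.

```bash
python3 -c "
from h import *
print(ticket.sign_off())"
```

```text
the job is handed in; nothing more can be done
None
```

I handed the job in at about 18 s of the 59 s allowed; the sign-off returned no verdict. The cover hangs level across both prongs, and the gripper holds the thermometer upright on the red dot, within about 2 mm of centre, with its tip about half way in at roughly 2.5 N.

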